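# Make up two specimen kits for the soil test bench

### The job

Make up the two specimen kits: on the tray with the wide pedestal, centre the 50 mm porous stone on the pedestal and the 50 mm cap, boss up, on the stone; on the tray with the narrow pedestal do the same with the 38 mm stone and the 38 mm cap. The short aluminium tube goes with the narrow kit: stand it upright on that tray's floor, around the locating stud. Leave the big 70 mm cap, the pressure gauge and the brass valve where they are.

Things in the scene. Friction and masses are not known exactly. Their poses are not given: they have to be found in the camera images.
- tray_wide: fixed grey tray, x from -60 to 175 mm, y +-65 mm, floor 4 mm thick, rim 15 mm high. Origin on the table under the axis of its steel pedestal; x along the tray, z up. Pedestal 50 mm in diameter, flat top 36 mm above the table, on a black flange 76 mm wide (top at 16 mm). At x = 115 mm, y = 0 a dark stud 24 mm in diameter, top 12 mm above the table. The wide-pedestal tray.
- tray_narrow: fixed grey tray, x from -60 to 175 mm, y +-65 mm, floor 4 mm thick, rim 15 mm high. Origin on the table under the axis of its steel pedestal; x along the tray, z up. Pedestal 38 mm in diameter, flat top 36 mm above the table, on a black flange 76 mm wide (top at 16 mm). At x = 115 mm, y = 0 a dark stud 24 mm in diameter, top 12 mm above the table. The narrow-pedestal tray.
- stone50: loose grey porous stone, a plain flat disc 50 mm in diameter and 10 mm thick, lying flat. Origin at the centre of its underside, z up.
- cap50: loose white plastic specimen cap, standing boss up: disc 50 mm in diameter and 20 mm high with a round boss 20 mm in diameter and 12 mm high on top. Origin at the centre of its underside, z up.
- stone38: loose grey porous stone, a plain flat disc 38 mm in diameter and 10 mm thick, lying flat. Origin at the centre of its underside, z up.
- cap38: loose white plastic specimen cap, standing boss up: disc 38 mm in diameter and 20 mm high with a round boss 16 mm in diameter and 12 mm high on top. Origin at the centre of its underside, z up.
- tube: loose aluminium tube standing on end, open at both ends: 46 mm outside, 40 mm inside diameter, 60 mm high. Origin at the centre of its lower end, z up.
- cap70: loose white plastic specimen cap, standing boss up: disc 70 mm in diameter and 25 mm high with a round boss 28 mm in diameter and 12 mm high on top. Origin at the centre of its underside, z up. Belongs to neither kit; stays where it is.
- gauge: loose round pressure gauge lying face up, black case 60 mm in diameter and 28 mm high, white dial, brass stub reaching to 38 mm from its centre along its x. Origin at the centre of its underside. A bystander; stays where it is.
- valve: loose brass valve, a 30 mm cube-like block 24 mm high with round pipe ends, 66 mm long along its x, and a black lever on top, 38 mm above the table. Origin under the block's centre, at table height. A bystander; stays where it is.
Things that resemble listed ones, but are neither listed nor needed, are in the scene too. What is shaped like the stone50 but blue or red is not meant.

How it is judged:
By the outcome, as a careful person would: the job done as asked, in the order asked, and still so for the second after the job is handed in, with the robot touching nothing.
It also fails if it takes over 134 s, if anything falls off the work surface, if the arm or the gripper's body presses on something with over 40 N, if the wrist force passes 120 N, or if a joint passes its speed limit or range.

### The arm

A 6-joint arm with a two-finger parallel gripper is mounted at the origin on the work surface. World frame = base frame: x ahead of the robot, y to its left, z up, the work surface at z = 0. Lengths are in m, angles in degrees, forces in N, time in s.
With the tool pointing down it reaches from about 0.35 to 0.875 m from the base axis. Payload 4.2 kg.
Tool frame: the origin (TCP) lies on the centre line of the jaws, within the pads' length; the fingertips stand 25 mm ahead of it and the grasp point (between the pads) lies 6 mm ahead of it; z points along the fingers, y is the line along which they close (so a half turn about z gives the same grasp; the last joint's range is limited). The gripper opens to 87 mm and grips with 3 to 60 N. Pads are 19 mm wide; open, the fingers measure 117 mm over their backs; the gripper's body (75 mm by 190 mm) begins 51 mm behind the grasp point.
Start: joints at [91.937, 22.042, 0.453, 0, -68.411, -14.817], TCP at [0.139, 0.609, 0.248] pointing down, gripper open.
Joint ranges: [-179.83, 179.83], [-69.29, 118.12], [-61.27, 80.66], [-181.25, 117.63], [-171.15, -9.14], [-177.46, 177.46]. Speed limits (degrees/s): [159.86, 159.86, 180, 180, 180, 180].

### API

Orientations are given as a 3x3 rotation matrix whose columns are the frame's x, y, z axes.
In Python, from station import r gives the robot as it stands.
- The arm moves only by the tool move_arm, never from a script. Its argument "series" is a list of rows, each an object with "grip": the opening, from 0 (shut) to 1 (fully open); "xyz": the shift along the tool's x, y, z in mm, a list of three; "angular": the turn, a rotation vector about the tool's x, y, z in rad, a list of three. A call has 1 to 10 rows; each row is the pose to reach, as a shift and turn from the pose commanded when the call began, along the tool's axes at that moment; what a row does not reach only later rows make up. A row lasts 1/10 s, in which the tool goes at most 50 mm and 8.59 degrees, less where a joint would pass 70% of its speed; a pose out of reach is approached as far as the arm can. A call with a gripper value outside its range is refused whole. The fingers move at their own pace and stop on an object; the grip force is fixed at half the most. Time passes only in rows, so rows that repeat a pose let the fingers close. It gives the time, the measured TCP pose, the force, the opening and the grip force at its end, in the units of the state.
- r.sense(): the state, without advancing time (a new reading comes with each control period).
- r.capture(name): name is "scene" or "top"; returns a dict with "img" (480x640x3 uint8, red, green, blue), "camera_matrix" (3x3 intrinsics, pixels), "k1" (the pictures are not rectified: a ray, as slopes to the right and down, at radius r is drawn at 1 + k1 r^2 times it, then the intrinsics apply), "rvec" (rotation vector, rad) and "tvec" (3), from world to camera coordinates, as OpenCV has them. Camera axes: x right, y down, z forward; pixel columns grow to the right and rows downward; lengths in m; the calibration is good to about 2 mm. A picture is of the moment at which its call begins. There is no depth.
- r.finish_job(): hands the job in; it is judged then, once.
The state is a dict: "time_s": time; "joints": joint angles; "joint_velocities": joint speeds; "effort": joint torques, N m; "tcp_pos": TCP position; "ee_rot": TCP orientation; "wrist_force": force on the tool from outside, world axes, zero at the start; "moment": the same for the moment, N m; "gripper_width": opening from 0.0 (shut) to 1.0 (fully open); "gripper_force": force on a finger pad.
Only numpy, scipy, OpenCV 4.12 (cv2) and the standard library are available. Lean on these libraries where they do the work, as an engineer would, in place of code of your own. Each camera call takes 0.05 s, during which the arm holds its last target. There are 200 camera calls.

## Working session

There is one attempt and no reset: what is moved stays moved. The work goes in short steps, Python scripts to look and compute and a tool call to move; the robot and the scene stay as the last step left them, time stands still between calls to the robot, and variables do not carry over. Pictures are saved under pics/ and viewed, at most 14 in all, crops included, and the job is handed in when it is done.

Besides the shell and the picture viewer there is one more tool, called as name([rows], argument=value, ...), one row to a line, values as JSON. move_arm: Moves the arm, as the interface text tells. Its arguments: {"type":"object","properties":{"series":{"type":"array"}},"required":["series"]}

```bash
ls; mkdir -p pics
cat > h.py <<'E'
import numpy as np, cv2
from station import r
def cap(n,f=None):
    c=r.capture(n)
    if f: cv2.imwrite('pics/'+f,cv2.cvtColor(c['img'],cv2.COLOR_RGB2BGR))
    return c
def rays(c,uv):
    K=np.array(c['camera_matrix']);uv=np.atleast_2d(uv).astype(float)
    d=np.array([(uv[:,0]-K[0,2])/K[0,0],(uv[:,1]-K[1,2])/K[1,1]]).T
    rd=np.linalg.norm(d,axis=1);ru=rd.copy()
    for _ in range(20): ru=rd/(1+c['k1']*ru**2)
    d*= (ru/np.maximum(rd,1e-9))[:,None]
    R=cv2.Rodrigues(np.array(c['rvec'],float))[0];t=np.array(c['tvec'],float).ravel()
    return -R.T@t,(R.T@np.c_[d,np.ones(len(d))].T).T
def plane(c,uv,z):
    o,d=rays(c,uv);return o+d*((z-o[2])/d[:,2])[:,None]
E
python3 - <<'E'
from h import *
for n in('scene','top'):
    c=cap(n,n+'0.png');o,_=rays(c,[320,240]);print(n,o,c['camera_matrix'],c['k1'],plane(c,[[320,240],[0,0],[639,0],[0,479],[639,479]],0).round(3))
print(r.sense())
E
```

```text
pics
scene [0.88874595 0.49620368 0.64349535] [[472.42726687   0.         314.46872547]
 [  0.         472.42726687 228.32823745]
 [  0.           0.           1.        ]] 0.03575312089116838 [[ 0.589  0.011  0.   ]
 [ 0.919 -1.465  0.   ]
 [-0.804 -0.307  0.   ]
 [ 1.133  0.133  0.   ]
 [ 0.468  0.547  0.   ]]
top [0.49926677 0.00687253 0.87250924] [[467.51344053   0.         322.57783304]
 [  0.         467.51344053 247.04662868]
 [  0.           0.           1.        ]] 0.00258432187247873 [[ 0.582  0.022  0.   ]
 [ 1.053  0.654  0.   ]
 [ 1.05  -0.593  0.   ]
 [ 0.144  0.599  0.   ]
 [ 0.155 -0.55   0.   ]]
{'time_s': 0.1, 'joints': array([ 9.19369919e+01,  2.20870036e+01,  3.87994333e-01, -2.20676372e-02,
       -6.84115964e+01, -1.48163806e+01]), 'joint_velocities': array([-0.03784701, -0.14415261,  0.12837094,  0.06197528, -0.02323288,
        0.03129657]), 'effort': array([ 3.41961186e-05, -3.91692638e+01,  1.87936074e+01,  4.23183158e+00,
        1.34759804e-02, -7.13580516e-05]), 'tcp_pos': array([0.13920074, 0.608808  , 0.24657317]), 'ee_rot': array([[ 9.74809789e-01, -2.23037641e-01, -2.92681584e-04],
       [-2.23037784e-01, -9.74807867e-01, -1.94140834e-03],
       [ 1.47698824e-04,  1.95778290e-03, -9.99998073e-01]]), 'wrist_force': array([-0.57674032, -0.05479421,  0.50864127]), 'moment': array([0.05463741, 0.01610858, 0.00446815]), 'gripper_force': 0.0, 'gripper_width': 0.9999108399994373}
```

View pics/top0.png

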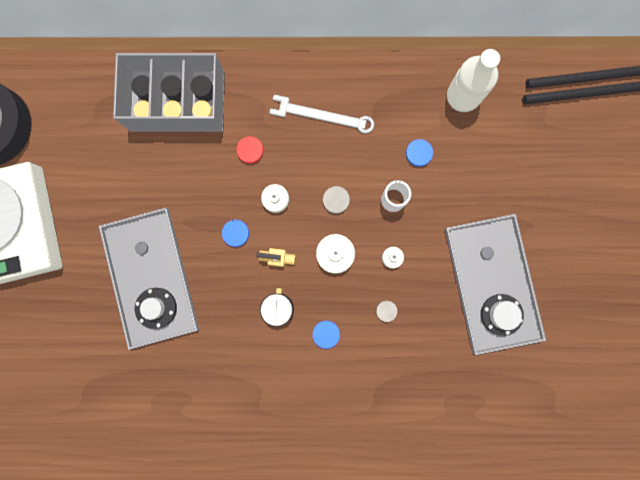

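View pics/scene0.png

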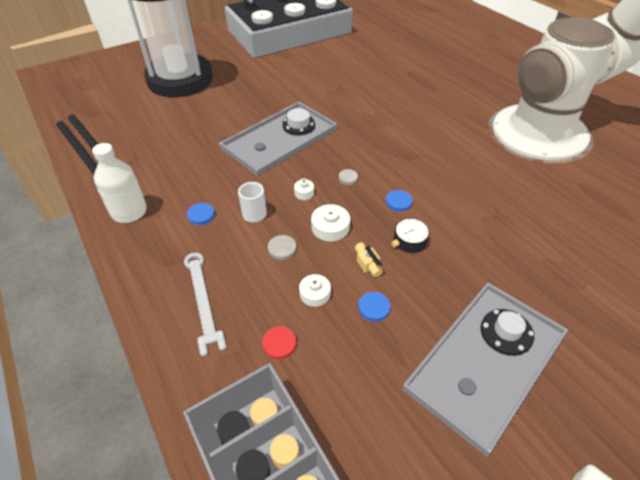

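Candidates in the top image:
- **50 mm stone:** grey (336,200). The blue discs (420,153), (235,233), (326,335) and the red disc (250,150) are decoys, and the 38 mm stone is at (387,311).
- **50 mm cap:** (275,198). The 38 mm cap is at (393,258), the 70 mm cap at (335,254) and the gauge at (277,310).
- **Tube:** (396,196). The bottle is at (470,85).
- **Trays:** wide at right, pedestal (506,316); narrow at left, pedestal (151,308).

Next I measure these and check them in a crop.

```bash
cat > m.py <<'E'
from h import *
def blobs(c):
    hsv=cv2.cvtColor(c['img'],cv2.COLOR_RGB2HSV)
    return ((hsv[...,1]<75)&(hsv[...,2]>85)).astype(np.uint8)
def blob_at(m,uv):
    n,l,s,ce=cv2.connectedComponentsWithStats(m)
    ys,xs=np.where(l>0);i=np.argmin((xs-uv[0])**2+(ys-uv[1])**2);k=l[ys[i],xs[i]]
    ct=max(cv2.findContours((l==k).astype(np.uint8),cv2.RETR_EXTERNAL,cv2.CHAIN_APPROX_NONE)[0],key=cv2.contourArea)
    return cv2.convexHull(ct)
E
python3 - <<'E'
from m import *
c=cap('top');m=blobs(c)
for n,uv,h in[('stone50',(336,200),.01),('cap50',(282,198),.02),('stone38',(387,311),.01),('cap38',(400,258),.02),('tube',(406,180),.06),('cap70',(350,254),.025)]:
    H=blob_at(m,uv);M=cv2.moments(H);u=(M['m10']/M['m00'],M['m01']/M['m00'])
    P=plane(c,H[:,0],h/2)[:,:2];(ce,wh,a)=cv2.minAreaRect((P*1000).astype(np.float32))
    print(n,np.round(u,1),plane(c,u,h/2)[0].round(4),np.round(ce,1),np.round(wh,1))
im=cv2.cvtColor(c['img'],cv2.COLOR_RGB2BGR)
a=cv2.resize(im[205:365,95:205],None,fx=3.6,fy=3.6,interpolation=cv2.INTER_CUBIC)
b=cv2.resize(im[205:365,440:550],None,fx=3.6,fy=3.6,interpolation=cv2.INTER_CUBIC)
cv2.imwrite('pics/trays.png',np.hstack([a,b]))
cv2.imwrite('pics/mid.png',cv2.resize(im[135:345,225:440],None,fx=2.8,fy=2.8,interpolation=cv2.INTER_CUBIC))
E
```

```text
stone50 [335.8 199.4] [ 0.6577 -0.0074  0.005 ] [657.5  -7.8] [51.2 48.8]
cap50 [274.7 197.9] [0.6592 0.1069 0.01  ] [659.1 107.2] [53.  50.5]
stone38 [386.4 310.8] [ 0.4508 -0.101   0.005 ] [ 450.9 -100.7] [38.6 37.8]
cap38 [392.6 257.2] [ 0.5493 -0.1123  0.01  ] [ 549.6 -112.2] [38.7 40.7]
tube [395.8 195.6] [ 0.6604 -0.1161  0.03  ] [ 660.2 -115.2] [48.9 61.2]
cap70 [335.  253.4] [ 0.5556 -0.0061  0.0125] [555.6  -6.1] [72.  70.1]
```

View pics/trays.png

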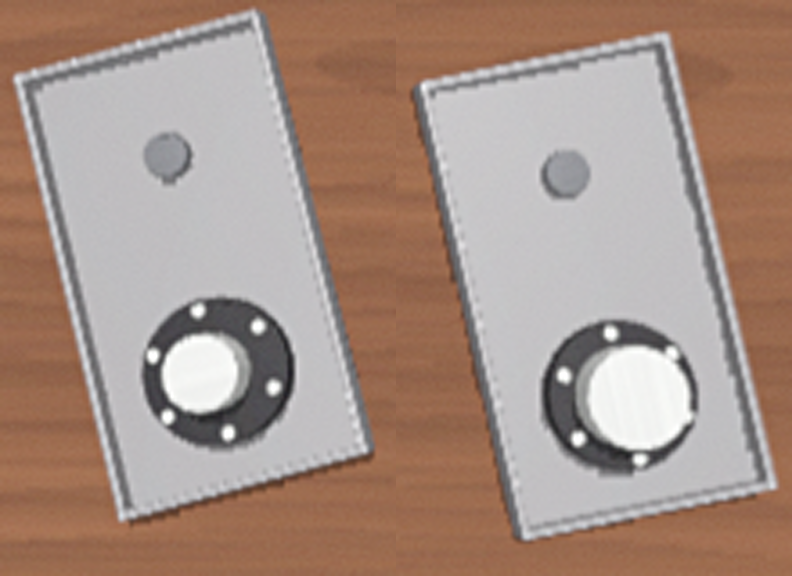

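View pics/mid.png

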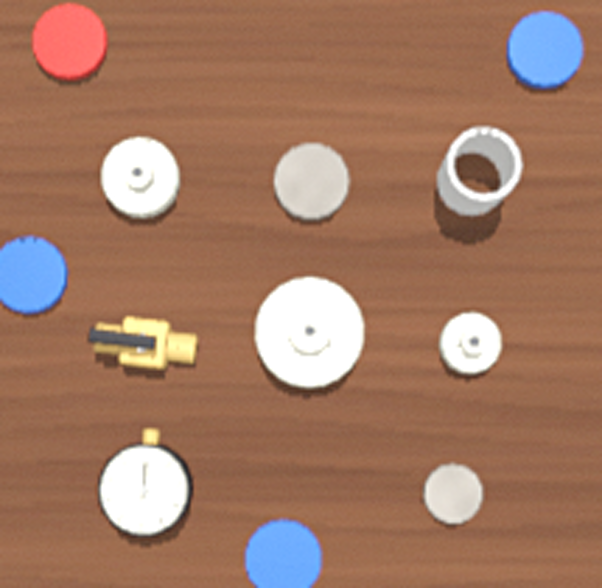

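The crops confirm the choices: the measured diameters match, the white and grey parts are clear, and the blue and red discs are left out. The narrow pedestal is in the left tray and the wide one in the right. Now the pedestals and studs.

```bash
cat > ped.py <<'E'
from m import *
def ped(c,uv,z,d,lo):
    g=cv2.cvtColor(c['img'],cv2.COLOR_RGB2GRAY)
    m=cv2.morphologyEx((g>lo).astype(np.uint8),cv2.MORPH_OPEN,cv2.getStructuringElement(cv2.MORPH_ELLIPSE,(7,7)))
    w=np.zeros_like(m);cv2.circle(w,uv,26,1,-1)
    H=blob_at(m*w,uv);P=(plane(c,H[:,0],z)[:,:2]*1000).astype(np.float32)
    return cv2.fitEllipse(P)
def dark(c,uv,z,lo,hi,rad):
    g=cv2.cvtColor(c['img'],cv2.COLOR_RGB2GRAY)
    m=((g>lo)&(g<hi)).astype(np.uint8);w=np.zeros_like(m);cv2.circle(w,uv,rad,1,-1)
    m=cv2.morphologyEx(m*w,cv2.MORPH_OPEN,np.ones((3,3),np.uint8))
    H=blob_at(m,uv);return cv2.fitEllipse((plane(c,H[:,0],z)[:,:2]*1000).astype(np.float32))
E
python3 - <<'E'
from ped import *
c=cap('top')
f=lambda e:(np.round(e[0],1),np.round(e[1],1))
g=cv2.cvtColor(c['img'],cv2.COLOR_RGB2GRAY);print(g[308,125:180],g[248,130:152])
for n,u,s in[('narrow',(151,309),(141,248)),('wide',(508,315),(487,253))]:
    for lo in(195,215): print(n,'top',f(ped(c,u,.036,0,lo)))
    print('flange',f(dark(c,(u[0]+(5 if n=='narrow' else -5),u[1]),.016,0,110,26)))
    for hi in (145,160):print('stud',f(dark(c,s,.012,0,hi,11)))
E
```

```text
[189 190 189 188 189 188 189 191 194 129  70  70  70  63 104 226 248 245
 244 242 243 243 244 243 245 245 245 246 246 247 246 246 247 246 249 244
 164 149 153 120  80  78  83  75  79  78  79  81  82  80  28  75 203 197
 193] [190 191 192 192 181 146 147 149 150 151 150 152 150 152 152 153 139  90
 149 193 191 193]
narrow top (array([455. , 323.4]), array([36.9, 37.1]))
narrow top (array([454.7, 323.6]), array([35.8, 36.8]))
flange (array([454.4, 321.6]), array([74.4, 76.1]))Traceback (most recent call last):
  File "<stdin>", line 8, in <module>
  File "ped.py", line 12, in dark
    H=blob_at(m,uv);return cv2.fitEllipse((plane(c,H[:,0],z)[:,:2]*1000).astype(np.float32))
                           ~~~~~~~~~~~~~~^^^^^^^^^^^^^^^^^^^^^^^^^^^^^^^^^^^^^^^^^^^^^^^^^^^
cv2.error: OpenCV(4.12.0) /io/opencv/modules/imgproc/src/shapedescr.cpp:361: error: (-201:Incorrect size of input array) There should be at least 5 points to fit the ellipse in function 'fitEllipseNoDirect'
```

Run:
```python
from ped import *
for n in('top',):
  c=cap(n)
  f=lambda e:(np.round(e[0],1),np.round(e[1],1))
  for n,u,s in[('narrow',(151,309),(141,248)),('wide',(508,315),(487,253))]:
    print(n,'top',f(ped(c,u,.036,0,195)))
    print('flange',f(dark(c,(u[0]+(5 if n=='narrow' else -5),u[1]),.016,0,120,26)))
    print('stud',f(dark(c,s,.012,0,172,11)))
```

```text
narrow top (array([454.9, 323.4]), array([36.9, 37.1]))
flange (array([454.2, 321.4]), array([74.7, 76.4]))
stud (array([563. , 352.8]), array([24. , 27.8]))
wide top (array([ 446.1, -309.7]), array([48.7, 50.5]))
flange (array([ 444.2, -297.5]), array([56. , 70.4]))
stud (array([ 557.4, -284.4]), array([24.4, 25.6]))
```

move_arm([
  {"grip": 0.75,"xyz": [643,486,0],"angular": [0,0,-0.225]},
  {"grip": 0.75,"xyz": [643,486,0],"angular": [0,0,-0.225]},
  {"grip": 0.75,"xyz": [643,486,0],"angular": [0,0,-0.225]},
  {"grip": 0.75,"xyz": [643,486,0],"angular": [0,0,-0.225]},
  {"grip": 0.75,"xyz": [643,486,0],"angular": [0,0,-0.225]},
  {"grip": 0.75,"xyz": [643,486,0],"angular": [0,0,-0.225]},
  {"grip": 0.75,"xyz": [643,486,0],"angular": [0,0,-0.225]},
  {"grip": 0.75,"xyz": [643,486,0],"angular": [0,0,-0.225]},
  {"grip": 0.75,"xyz": [643,486,0],"angular": [0,0,-0.225]},
  {"grip": 0.75,"xyz": [643,486,0],"angular": [0,0,-0.225]},
])

```text
time_s: 1.25
tcp_pos: [0.4619, 0.2247, 0.2478]
ee_rot: [[1.0, 0.001, 0.0], [0.001, -1.0, 0.0], [0.0, -0.0, -1.0]]
wrist_force: [-0.3, -0.1, 0.3]
gripper_width: 0.751
gripper_force: 0.0
```

move_arm([
  {"grip": 0.75,"xyz": [195,232,120],"angular": [0,0,0]},
  {"grip": 0.75,"xyz": [195,232,120],"angular": [0,0,0]},
  {"grip": 0.75,"xyz": [195,232,120],"angular": [0,0,0]},
  {"grip": 0.75,"xyz": [195,232,120],"angular": [0,0,0]},
  {"grip": 0.75,"xyz": [195,232,120],"angular": [0,0,0]},
  {"grip": 0.75,"xyz": [195,232,120],"angular": [0,0,0]},
  {"grip": 0.75,"xyz": [195,232,120],"angular": [0,0,0]},
  {"grip": 0.75,"xyz": [195,232,120],"angular": [0,0,0]},
  {"grip": 0.75,"xyz": [195,232,120],"angular": [0,0,0]},
])

```text
time_s: 2.15
tcp_pos: [0.6558, -0.006, 0.1268]
ee_rot: [[1.0, -0.001, -0.001], [-0.001, -1.0, -0.0], [-0.001, 0.0, -1.0]]
wrist_force: [1.4, -0.1, 0.5]
gripper_width: 0.751
gripper_force: 0.0
```

move_arm([
  {"grip": 0.75,"xyz": [1,1,50],"angular": [0,0,0]},
  {"grip": 0.75,"xyz": [1,1,80],"angular": [0,0,0]},
  {"grip": 0.75,"xyz": [1,1,98],"angular": [0,0,0]},
  {"grip": 0.75,"xyz": [1,1,98],"angular": [0,0,0]},
  {"grip": 0.75,"xyz": [1,1,98],"angular": [0,0,0]},
  {"grip": 0.45,"xyz": [1,1,98],"angular": [0,0,0]},
  {"grip": 0.45,"xyz": [1,1,98],"angular": [0,0,0]},
  {"grip": 0.45,"xyz": [1,1,98],"angular": [0,0,0]},
  {"grip": 0.45,"xyz": [1,1,98],"angular": [0,0,0]},
  {"grip": 0.45,"xyz": [1,1,98],"angular": [0,0,0]},
])

```text
time_s: 3.15
tcp_pos: [0.6575, -0.0063, 0.0308]
ee_rot: [[1.0, 0.0, 0.001], [0.0, -1.0, 0.0], [0.001, -0.0, -1.0]]
wrist_force: [-1.7, 0.2, 5.8]
gripper_width: 0.558
gripper_force: 30.0
```

move_arm([
  {"grip": 0.75,"xyz": [0,0,0],"angular": [0,0,0]},
  {"grip": 0.75,"xyz": [0,0,0],"angular": [0,0,0]},
  {"grip": 0.75,"xyz": [0,0,0],"angular": [0,0,0]},
  {"grip": 0.75,"xyz": [0,0,0],"angular": [0,0,1.571]},
  {"grip": 0.75,"xyz": [0,0,0],"angular": [0,0,1.571]},
  {"grip": 0.75,"xyz": [0,0,0],"angular": [0,0,1.571]},
  {"grip": 0.75,"xyz": [0,0,0],"angular": [0,0,1.571]},
  {"grip": 0.75,"xyz": [0,0,0],"angular": [0,0,1.571]},
  {"grip": 0.75,"xyz": [0,0,0],"angular": [0,0,1.571]},
  {"grip": 0.75,"xyz": [0,0,0],"angular": [0,0,1.571]},
])

```text
time_s: 4.15
tcp_pos: [0.6567, -0.0067, 0.029]
ee_rot: [[0.492, -0.871, -0.001], [-0.871, -0.492, -0.0], [-0.0, 0.001, -1.0]]
wrist_force: [-0.1, -0.7, 1.4]
gripper_width: 0.748
gripper_force: 0.0
```

move_arm([
  {"grip": 0.75,"xyz": [0,0,0],"angular": [0,0,0.522]},
  {"grip": 0.75,"xyz": [0,0,0],"angular": [0,0,0.522]},
  {"grip": 0.75,"xyz": [0,0,0],"angular": [0,0,0.522]},
  {"grip": 0.75,"xyz": [0,0,0],"angular": [0,0,0.522]},
  {"grip": 0.75,"xyz": [0,0,0],"angular": [0,0,0.522]},
  {"grip": 0.45,"xyz": [0,0,0],"angular": [0,0,0.522]},
  {"grip": 0.45,"xyz": [0,0,0],"angular": [0,0,0.522]},
  {"grip": 0.45,"xyz": [0,0,0],"angular": [0,0,0.522]},
  {"grip": 0.45,"xyz": [0,0,0],"angular": [0,0,0.522]},
])

```text
time_s: 5.05
tcp_pos: [0.6569, -0.0065, 0.0295]
ee_rot: [[-0.001, -1.0, -0.0], [-1.0, 0.001, 0.0], [-0.0, 0.0, -1.0]]
wrist_force: [0.3, 0.2, -0.4]
gripper_width: 0.56
gripper_force: 30.0
```

Run:
```python
from ped import *
c=cap('scene');s=r.sense();print(s['tcp_pos'],s['wrist_force'],s['joints'].round(1))
im=cv2.cvtColor(c['img'],cv2.COLOR_RGB2BGR)[120:320,180:420]
cv2.imwrite('pics/g1.png',cv2.resize(im,None,fx=2.5,fy=2.5))
```

```text
[ 0.65688891 -0.00651104  0.02944606] [ 0.10224149 -0.46865392  0.23566889] [ 13.5  37.1  -8.2  -0.  -44.7 -13.5]
```

View pics/g1.png

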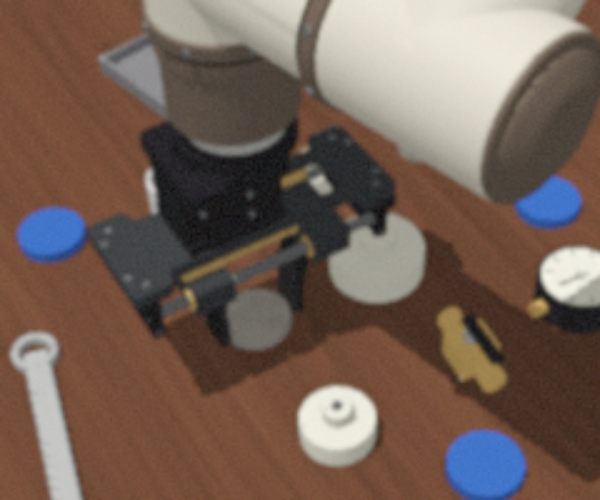

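The stone is held between the pads and centred, so camera minus robot is about (+0.7, −1.1) mm. Now I lift it and carry it to the wide pedestal.

move_arm([
  {"grip": 0.45,"xyz": [0,0,-40],"angular": [0,0,0]},
  {"grip": 0.45,"xyz": [0,0,-80],"angular": [0,0,0]},
  {"grip": 0.45,"xyz": [302,211,-100],"angular": [0,0,0]},
  {"grip": 0.45,"xyz": [302,211,-100],"angular": [0,0,0]},
  {"grip": 0.45,"xyz": [302,211,-100],"angular": [0,0,0]},
  {"grip": 0.45,"xyz": [302,211,-100],"angular": [0,0,0]},
  {"grip": 0.45,"xyz": [302,211,-100],"angular": [0,0,0]},
  {"grip": 0.45,"xyz": [302,211,-100],"angular": [0,0,0]},
  {"grip": 0.45,"xyz": [302,211,-100],"angular": [0,0,0]},
  {"grip": 0.45,"xyz": [302,211,-100],"angular": [0,0,0]},
])

```text
time_s: 6.1
tcp_pos: [0.4429, -0.3108, 0.1299]
ee_rot: [[-0.005, -1.0, -0.0], [-1.0, 0.005, 0.0], [-0.0, 0.0, -1.0]]
wrist_force: [0.7, 0.7, 0.2]
gripper_width: 0.562
gripper_force: 30.0
```

move_arm([
  {"grip": 0.45,"xyz": [0,0,0],"angular": [0,0,0]},
  {"grip": 0.45,"xyz": [0,0,0],"angular": [0,0,0]},
  {"grip": 0.45,"xyz": [0,0,0],"angular": [0,0,0]},
])

```text
time_s: 6.4
tcp_pos: [0.4463, -0.3077, 0.1295]
ee_rot: [[0.0, -1.0, 0.0], [-1.0, -0.0, 0.0], [-0.0, -0.0, -1.0]]
wrist_force: [0.1, 0.6, -0.6]
gripper_width: 0.559
gripper_force: 30.0
```

move_arm([
  {"grip": 0.45,"xyz": [1,1,30],"angular": [0,0,0]},
  {"grip": 0.45,"xyz": [1,1,50],"angular": [0,0,0]},
  {"grip": 0.45,"xyz": [1,1,60],"angular": [0,0,0]},
  {"grip": 0.45,"xyz": [1,1,64],"angular": [0,0,0]},
  {"grip": 0.45,"xyz": [1,1,64],"angular": [0,0,0]},
  {"grip": 0.45,"xyz": [1,1,64],"angular": [0,0,0]},
])

```text
time_s: 7.0
tcp_pos: [0.4457, -0.3092, 0.0662]
ee_rot: [[0.0, -1.0, 0.002], [-1.0, -0.0, -0.001], [0.001, -0.002, -1.0]]
wrist_force: [0.2, 1.5, -0.2]
gripper_width: 0.559
gripper_force: 30.0
```

move_arm([
  {"grip": 0.45,"xyz": [0,0,1],"angular": [0,0,0]},
  {"grip": 0.65,"xyz": [0,0,1],"angular": [0,0,0]},
  {"grip": 0.65,"xyz": [0,0,1],"angular": [0,0,0]},
  {"grip": 0.65,"xyz": [0,0,10],"angular": [0,0,0]},
  {"grip": 0.65,"xyz": [0,0,10],"angular": [0,0,0]},
  {"grip": 0.45,"xyz": [0,0,10],"angular": [0,0,0]},
  {"grip": 0.45,"xyz": [0,0,10],"angular": [0,0,0]},
  {"grip": 0.45,"xyz": [0,0,10],"angular": [0,0,0]},
])

```text
time_s: 7.8
tcp_pos: [0.4456, -0.3094, 0.0553]
ee_rot: [[-0.001, -1.0, 0.002], [-1.0, 0.001, -0.0], [0.0, -0.002, -1.0]]
wrist_force: [3.0, -0.3, -5.9]
gripper_width: 0.565
gripper_force: 30.0
```

move_arm([
  {"grip": 0.7,"xyz": [0,0,0],"angular": [0,0,0]},
  {"grip": 0.7,"xyz": [0,0,0],"angular": [0,0,0]},
  {"grip": 0.7,"xyz": [0,0,0],"angular": [0,0,-1.571]},
  {"grip": 0.7,"xyz": [0,0,0],"angular": [0,0,-1.571]},
  {"grip": 0.7,"xyz": [0,0,0],"angular": [0,0,-1.571]},
  {"grip": 0.7,"xyz": [0,0,0],"angular": [0,0,-1.571]},
  {"grip": 0.7,"xyz": [0,0,0],"angular": [0,0,-1.571]},
  {"grip": 0.7,"xyz": [0,0,0],"angular": [0,0,-1.571]},
  {"grip": 0.7,"xyz": [0,0,0],"angular": [0,0,-1.571]},
  {"grip": 0.7,"xyz": [0,0,0],"angular": [0,0,-1.571]},
])

```text
time_s: 8.8
tcp_pos: [0.4441, -0.3093, 0.0558]
ee_rot: [[0.934, -0.358, -0.001], [-0.358, -0.934, 0.0], [-0.001, 0.0, -1.0]]
wrist_force: [-0.3, 0.2, -0.7]
gripper_width: 0.697
gripper_force: 0.0
```

move_arm([
  {"grip": 0.7,"xyz": [0,0,0],"angular": [0,0,-0.372]},
  {"grip": 0.7,"xyz": [0,0,0],"angular": [0,0,-0.372]},
  {"grip": 0.7,"xyz": [0,0,0],"angular": [0,0,-0.372]},
  {"grip": 0.7,"xyz": [0,0,0],"angular": [0,0,-0.372]},
  {"grip": 0.45,"xyz": [0,0,0],"angular": [0,0,-0.372]},
  {"grip": 0.45,"xyz": [0,0,0],"angular": [0,0,-0.372]},
  {"grip": 0.45,"xyz": [0,0,0],"angular": [0,0,-0.372]},
  {"grip": 0.45,"xyz": [0,0,0],"angular": [0,0,-0.372]},
])

```text
time_s: 9.6
tcp_pos: [0.4445, -0.3095, 0.0557]
ee_rot: [[1.0, -0.0, -0.0], [-0.0, -1.0, -0.0], [-0.0, 0.0, -1.0]]
wrist_force: [-1.0, -0.7, 0.4]
gripper_width: 0.563
gripper_force: 30.0
```

move_arm([
  {"grip": 0.45,"xyz": [0,0,0],"angular": [0,0,0]},
])

```text
time_s: 9.7
tcp_pos: [0.4445, -0.3095, 0.0556]
ee_rot: [[1.0, -0.0, -0.0], [-0.0, -1.0, -0.0], [-0.0, 0.0, -1.0]]
wrist_force: [-0.4, -1.8, 0.9]
gripper_width: 0.563
gripper_force: 30.0
```

move_arm([
  {"grip": 0.75,"xyz": [0,0,0],"angular": [0,0,0]},
  {"grip": 0.75,"xyz": [0,0,0],"angular": [0,0,0]},
  {"grip": 0.75,"xyz": [0,0,-30],"angular": [0,0,0]},
  {"grip": 0.75,"xyz": [0,0,-70],"angular": [0,0,0]},
  {"grip": 0.75,"xyz": [214,-418,-80],"angular": [0,0,0]},
  {"grip": 0.75,"xyz": [214,-418,-80],"angular": [0,0,0]},
  {"grip": 0.75,"xyz": [214,-418,-80],"angular": [0,0,0]},
  {"grip": 0.75,"xyz": [214,-418,-80],"angular": [0,0,0]},
  {"grip": 0.75,"xyz": [214,-418,-80],"angular": [0,0,0]},
  {"grip": 0.75,"xyz": [214,-418,-80],"angular": [0,0,0]},
])

```text
time_s: 10.7
tcp_pos: [0.5818, -0.04, 0.132]
ee_rot: [[1.0, 0.001, 0.0], [0.001, -1.0, 0.0], [0.0, -0.0, -1.0]]
wrist_force: [1.4, -0.8, 0.1]
gripper_width: 0.752
gripper_force: 0.0
```

Run:
```python
from ped import *
c=cap('top');im=cv2.cvtColor(c['img'],cv2.COLOR_RGB2BGR)
cv2.imwrite('pics/s1.png',np.hstack([cv2.resize(im[270:360,460:550],None,fx=4.4,fy=4.4),cv2.resize(im[270:360,110:200],None,fx=4.4,fy=4.4)]))
```

```text
(no output)
```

View pics/s1.png

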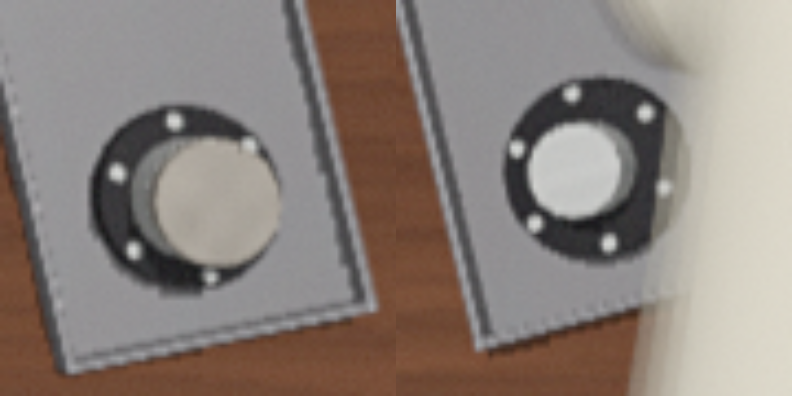

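The stone lies flush on the wide pedestal (left crop, about (218,200)). On to the 50 mm cap.

move_arm([
  {"grip": 0.75,"xyz": [77,-149,0],"angular": [0,0,0]},
  {"grip": 0.75,"xyz": [77,-149,0],"angular": [0,0,0]},
  {"grip": 0.75,"xyz": [77,-149,0],"angular": [0,0,0]},
  {"grip": 0.75,"xyz": [77,-149,0],"angular": [0,0,0]},
  {"grip": 0.75,"xyz": [77,-149,0],"angular": [0,0,0]},
  {"grip": 0.75,"xyz": [77,-149,0],"angular": [0,0,0]},
])

```text
time_s: 11.35
tcp_pos: [0.6575, 0.1064, 0.1313]
ee_rot: [[1.0, 0.0, -0.002], [0.0, -1.0, -0.0], [-0.002, 0.0, -1.0]]
wrist_force: [-0.2, -0.4, -0.0]
gripper_width: 0.749
gripper_force: 0.0
```

move_arm([
  {"grip": 0.75,"xyz": [1,-1,50],"angular": [0,0,0]},
  {"grip": 0.75,"xyz": [1,-1,85],"angular": [0,0,0]},
  {"grip": 0.75,"xyz": [1,-1,100],"angular": [0,0,0]},
  {"grip": 0.75,"xyz": [1,-1,100],"angular": [0,0,0]},
  {"grip": 0.75,"xyz": [1,-1,100],"angular": [0,0,0]},
  {"grip": 0.45,"xyz": [1,-1,100],"angular": [0,0,0]},
  {"grip": 0.45,"xyz": [1,-1,100],"angular": [0,0,0]},
  {"grip": 0.45,"xyz": [1,-1,100],"angular": [0,0,0]},
  {"grip": 0.45,"xyz": [1,-1,100],"angular": [0,0,0]},
])

```text
time_s: 12.25
tcp_pos: [0.66, 0.1079, 0.0335]
ee_rot: [[1.0, 0.001, 0.002], [0.001, -1.0, 0.0], [0.002, -0.0, -1.0]]
wrist_force: [-1.0, -1.2, 4.7]
gripper_width: 0.566
gripper_force: 30.0
```

move_arm([
  {"grip": 0.75,"xyz": [0,0,0],"angular": [0,0,0]},
  {"grip": 0.75,"xyz": [0,0,0],"angular": [0,0,0]},
  {"grip": 0.75,"xyz": [0,0,0],"angular": [0,0,1.571]},
  {"grip": 0.75,"xyz": [0,0,0],"angular": [0,0,1.571]},
  {"grip": 0.75,"xyz": [0,0,0],"angular": [0,0,1.571]},
  {"grip": 0.75,"xyz": [0,0,0],"angular": [0,0,1.571]},
  {"grip": 0.75,"xyz": [0,0,0],"angular": [0,0,1.571]},
  {"grip": 0.75,"xyz": [0,0,0],"angular": [0,0,1.571]},
  {"grip": 0.75,"xyz": [0,0,0],"angular": [0,0,1.571]},
  {"grip": 0.75,"xyz": [0,0,0],"angular": [0,0,1.571]},
])

```text
time_s: 13.25
tcp_pos: [0.6589, 0.1077, 0.0312]
ee_rot: [[0.357, -0.934, -0.001], [-0.934, -0.357, -0.0], [-0.0, 0.001, -1.0]]
wrist_force: [0.2, -0.1, -0.3]
gripper_width: 0.749
gripper_force: 0.0
```

move_arm([
  {"grip": 0.75,"xyz": [0,0,0],"angular": [0,0,0.372]},
  {"grip": 0.75,"xyz": [0,0,0],"angular": [0,0,0.372]},
  {"grip": 0.75,"xyz": [0,0,0],"angular": [0,0,0.372]},
  {"grip": 0.75,"xyz": [0,0,0],"angular": [0,0,0.372]},
  {"grip": 0.45,"xyz": [0,0,0],"angular": [0,0,0.372]},
  {"grip": 0.45,"xyz": [0,0,0],"angular": [0,0,0.372]},
  {"grip": 0.45,"xyz": [0,0,0],"angular": [0,0,0.372]},
  {"grip": 0.45,"xyz": [0,0,0],"angular": [0,0,0.372]},
])

```text
time_s: 14.05
tcp_pos: [0.6591, 0.1077, 0.0318]
ee_rot: [[-0.001, -1.0, -0.0], [-1.0, 0.001, -0.0], [0.0, 0.0, -1.0]]
wrist_force: [-0.3, 0.2, -0.3]
gripper_width: 0.563
gripper_force: 30.0
```

move_arm([
  {"grip": 0.45,"xyz": [0,0,-40],"angular": [0,0,0]},
  {"grip": 0.45,"xyz": [0,0,-80],"angular": [0,0,0]},
  {"grip": 0.45,"xyz": [417,213,-120],"angular": [0,0,0]},
  {"grip": 0.45,"xyz": [417,213,-120],"angular": [0,0,0]},
  {"grip": 0.45,"xyz": [417,213,-120],"angular": [0,0,0]},
  {"grip": 0.45,"xyz": [417,213,-120],"angular": [0,0,0]},
  {"grip": 0.45,"xyz": [417,213,-120],"angular": [0,0,0]},
  {"grip": 0.45,"xyz": [417,213,-120],"angular": [0,0,0]},
  {"grip": 0.45,"xyz": [417,213,-120],"angular": [0,0,0]},
  {"grip": 0.45,"xyz": [417,213,-120],"angular": [0,0,0]},
])

```text
time_s: 15.05
tcp_pos: [0.4763, -0.2485, 0.1463]
ee_rot: [[-0.0, -1.0, 0.0], [-1.0, 0.0, 0.0], [-0.0, -0.0, -1.0]]
wrist_force: [1.0, -1.0, -1.7]
gripper_width: 0.563
gripper_force: 30.0
```

move_arm([
  {"grip": 0.45,"xyz": [61,31,0],"angular": [0,0,0]},
  {"grip": 0.45,"xyz": [61,31,0],"angular": [0,0,0]},
  {"grip": 0.45,"xyz": [61,31,0],"angular": [0,0,0]},
  {"grip": 0.45,"xyz": [61,31,0],"angular": [0,0,0]},
  {"grip": 0.45,"xyz": [61,31,0],"angular": [0,0,0]},
])

```text
time_s: 15.55
tcp_pos: [0.447, -0.3072, 0.1459]
ee_rot: [[0.0, -1.0, 0.0], [-1.0, -0.0, 0.0], [-0.0, -0.0, -1.0]]
wrist_force: [0.2, 0.4, -0.4]
gripper_width: 0.569
gripper_force: 30.0
```

move_arm([
  {"grip": 0.45,"xyz": [2,1.5,35],"angular": [0,0,0]},
  {"grip": 0.45,"xyz": [2,1.5,55],"angular": [0,0,0]},
  {"grip": 0.45,"xyz": [2,1.5,64],"angular": [0,0,0]},
  {"grip": 0.45,"xyz": [2,1.5,67],"angular": [0,0,0]},
  {"grip": 0.45,"xyz": [2,1.5,68],"angular": [0,0,0]},
  {"grip": 0.45,"xyz": [2,1.5,68],"angular": [0,0,0]},
])

```text
time_s: 16.15
tcp_pos: [0.446, -0.31, 0.0789]
ee_rot: [[-0.0, -1.0, 0.002], [-1.0, 0.0, -0.001], [0.001, -0.002, -1.0]]
wrist_force: [-0.9, -0.6, -1.7]
gripper_width: 0.567
gripper_force: 30.0
```

move_arm([
  {"grip": 0.45,"xyz": [0,0,1],"angular": [0,0,0]},
  {"grip": 0.65,"xyz": [0,0,1],"angular": [0,0,0]},
  {"grip": 0.65,"xyz": [0,0,1],"angular": [0,0,0]},
  {"grip": 0.65,"xyz": [0,0,12],"angular": [0,0,0]},
  {"grip": 0.65,"xyz": [0,0,22],"angular": [0,0,0]},
  {"grip": 0.65,"xyz": [0,0,22],"angular": [0,0,0]},
  {"grip": 0.45,"xyz": [0,0,22],"angular": [0,0,0]},
  {"grip": 0.45,"xyz": [0,0,22],"angular": [0,0,0]},
  {"grip": 0.45,"xyz": [0,0,22],"angular": [0,0,0]},
])

```text
time_s: 17.05
tcp_pos: [0.4456, -0.3101, 0.0558]
ee_rot: [[-0.001, -1.0, 0.001], [-1.0, 0.001, -0.0], [0.0, -0.001, -1.0]]
wrist_force: [1.2, -1.2, -4.3]
gripper_width: 0.568
gripper_force: 30.0
```

move_arm([
  {"grip": 0.7,"xyz": [0,0,0],"angular": [0,0,0]},
  {"grip": 0.7,"xyz": [0,0,0],"angular": [0,0,0]},
  {"grip": 0.7,"xyz": [0,0,0],"angular": [0,0,-1.571]},
  {"grip": 0.7,"xyz": [0,0,0],"angular": [0,0,-1.571]},
  {"grip": 0.7,"xyz": [0,0,0],"angular": [0,0,-1.571]},
  {"grip": 0.7,"xyz": [0,0,0],"angular": [0,0,-1.571]},
  {"grip": 0.7,"xyz": [0,0,0],"angular": [0,0,-1.571]},
  {"grip": 0.7,"xyz": [0,0,0],"angular": [0,0,-1.571]},
  {"grip": 0.7,"xyz": [0,0,0],"angular": [0,0,-1.571]},
  {"grip": 0.7,"xyz": [0,0,0],"angular": [0,0,-1.571]},
])

```text
time_s: 18.05
tcp_pos: [0.4449, -0.31, 0.0564]
ee_rot: [[0.934, -0.357, 0.0], [-0.357, -0.934, -0.0], [0.0, 0.0, -1.0]]
wrist_force: [0.1, -0.3, 0.1]
gripper_width: 0.7
gripper_force: 0.0
```

move_arm([
  {"grip": 0.7,"xyz": [0,0,0],"angular": [0,0,-0.372]},
  {"grip": 0.7,"xyz": [0,0,0],"angular": [0,0,-0.372]},
  {"grip": 0.7,"xyz": [0,0,0],"angular": [0,0,-0.372]},
  {"grip": 0.7,"xyz": [0,0,0],"angular": [0,0,-0.372]},
  {"grip": 0.45,"xyz": [0,0,0],"angular": [0,0,-0.372]},
  {"grip": 0.45,"xyz": [0,0,0],"angular": [0,0,-0.372]},
  {"grip": 0.45,"xyz": [0,0,0],"angular": [0,0,-0.372]},
  {"grip": 0.45,"xyz": [0,0,0],"angular": [0,0,-0.372]},
])

```text
time_s: 18.85
tcp_pos: [0.445, -0.3096, 0.0561]
ee_rot: [[1.0, -0.0, -0.0], [-0.0, -1.0, 0.001], [-0.0, -0.001, -1.0]]
wrist_force: [0.2, 3.7, 2.2]
gripper_width: 0.573
gripper_force: 30.0
```

move_arm([
  {"grip": 0.7,"xyz": [0,0,0],"angular": [0,0,0]},
  {"grip": 0.7,"xyz": [0,0,0],"angular": [0,0,0]},
  {"grip": 0.7,"xyz": [0,0,-35],"angular": [0,0,0]},
  {"grip": 0.7,"xyz": [0,0,-75],"angular": [0,0,0]},
  {"grip": 0.62,"xyz": [5,-210,-75],"angular": [0,0,0]},
  {"grip": 0.62,"xyz": [5,-210,-75],"angular": [0,0,0]},
  {"grip": 0.62,"xyz": [5,-210,-75],"angular": [0,0,0]},
  {"grip": 0.62,"xyz": [5,-210,-75],"angular": [0,0,0]},
  {"grip": 0.62,"xyz": [5,-210,-75],"angular": [0,0,0]},
  {"grip": 0.62,"xyz": [5,-210,-75],"angular": [0,0,0]},
])

```text
time_s: 19.85
tcp_pos: [0.4503, -0.0987, 0.1312]
ee_rot: [[1.0, 0.004, 0.001], [0.004, -1.0, -0.0], [0.001, 0.0, -1.0]]
wrist_force: [0.6, 0.3, -0.2]
gripper_width: 0.615
gripper_force: 0.0
```

move_arm([
  {"grip": 0.62,"xyz": [0,0,50],"angular": [0,0,0]},
  {"grip": 0.62,"xyz": [0,0,85],"angular": [0,0,0]},
  {"grip": 0.62,"xyz": [0,0,101],"angular": [0,0,0]},
  {"grip": 0.62,"xyz": [0,0,101],"angular": [0,0,0]},
  {"grip": 0.62,"xyz": [0,0,101],"angular": [0,0,0]},
  {"grip": 0.3,"xyz": [0,0,101],"angular": [0,0,0]},
  {"grip": 0.3,"xyz": [0,0,101],"angular": [0,0,0]},
  {"grip": 0.3,"xyz": [0,0,101],"angular": [0,0,0]},
  {"grip": 0.3,"xyz": [0,0,101],"angular": [0,0,0]},
  {"grip": 0.3,"xyz": [0,0,101],"angular": [0,0,0]},
])

```text
time_s: 20.85
tcp_pos: [0.4506, -0.1, 0.0308]
ee_rot: [[1.0, 0.001, 0.002], [0.001, -1.0, -0.0], [0.002, 0.0, -1.0]]
wrist_force: [0.6, -0.7, 6.1]
gripper_width: 0.416
gripper_force: 30.0
```

move_arm([
  {"grip": 0.62,"xyz": [0,0,0],"angular": [0,0,0]},
  {"grip": 0.62,"xyz": [0,0,0],"angular": [0,0,0]},
  {"grip": 0.62,"xyz": [0,0,0],"angular": [0,0,1.571]},
  {"grip": 0.62,"xyz": [0,0,0],"angular": [0,0,1.571]},
  {"grip": 0.62,"xyz": [0,0,0],"angular": [0,0,1.571]},
  {"grip": 0.62,"xyz": [0,0,0],"angular": [0,0,1.571]},
  {"grip": 0.62,"xyz": [0,0,0],"angular": [0,0,1.571]},
  {"grip": 0.62,"xyz": [0,0,0],"angular": [0,0,1.571]},
  {"grip": 0.62,"xyz": [0,0,0],"angular": [0,0,1.571]},
  {"grip": 0.62,"xyz": [0,0,0],"angular": [0,0,1.571]},
])

```text
time_s: 21.85
tcp_pos: [0.4498, -0.0999, 0.0297]
ee_rot: [[0.357, -0.934, -0.001], [-0.934, -0.357, 0.0], [-0.0, 0.001, -1.0]]
wrist_force: [0.1, -0.1, 0.4]
gripper_width: 0.621
gripper_force: 0.0
```

move_arm([
  {"grip": 0.62,"xyz": [0,0,0],"angular": [0,0,0.372]},
  {"grip": 0.62,"xyz": [0,0,0],"angular": [0,0,0.372]},
  {"grip": 0.62,"xyz": [0,0,0],"angular": [0,0,0.372]},
  {"grip": 0.62,"xyz": [0,0,0],"angular": [0,0,0.372]},
  {"grip": 0.3,"xyz": [0,0,0],"angular": [0,0,0.372]},
  {"grip": 0.3,"xyz": [0,0,0],"angular": [0,0,0.372]},
  {"grip": 0.3,"xyz": [0,0,0],"angular": [0,0,0.372]},
  {"grip": 0.3,"xyz": [0,0,0],"angular": [0,0,0.372]},
])

```text
time_s: 22.65
tcp_pos: [0.45, -0.1, 0.0299]
ee_rot: [[-0.001, -1.0, -0.0], [-1.0, 0.001, 0.0], [-0.0, 0.0, -1.0]]
wrist_force: [0.4, -0.3, -0.6]
gripper_width: 0.421
gripper_force: 30.0
```

move_arm([
  {"grip": 0.3,"xyz": [0,0,-40],"angular": [0,0,0]},
  {"grip": 0.3,"xyz": [0,0,-80],"angular": [0,0,0]},
  {"grip": 0.3,"xyz": [-424,-4,-100],"angular": [0,0,0]},
  {"grip": 0.3,"xyz": [-424,-4,-100],"angular": [0,0,0]},
  {"grip": 0.3,"xyz": [-424,-4,-100],"angular": [0,0,0]},
  {"grip": 0.3,"xyz": [-424,-4,-100],"angular": [0,0,0]},
  {"grip": 0.3,"xyz": [-424,-4,-100],"angular": [0,0,0]},
  {"grip": 0.3,"xyz": [-424,-4,-100],"angular": [0,0,0]},
  {"grip": 0.3,"xyz": [-424,-4,-100],"angular": [0,0,0]},
  {"grip": 0.3,"xyz": [-424,-4,-100],"angular": [0,0,0]},
])

```text
time_s: 23.65
tcp_pos: [0.4536, 0.3015, 0.129]
ee_rot: [[-0.0, -1.0, -0.0], [-1.0, 0.0, -0.0], [0.0, 0.0, -1.0]]
wrist_force: [1.2, -0.5, 0.3]
gripper_width: 0.417
gripper_force: 30.0
```

move_arm([
  {"grip": 0.3,"xyz": [-24,0,0],"angular": [0,0,0]},
  {"grip": 0.3,"xyz": [-24,0,0],"angular": [0,0,0]},
  {"grip": 0.3,"xyz": [-24,0,0],"angular": [0,0,0]},
  {"grip": 0.3,"xyz": [-24,0,0],"angular": [0,0,0]},
])

```text
time_s: 24.05
tcp_pos: [0.4539, 0.3223, 0.1285]
ee_rot: [[-0.002, -1.0, -0.001], [-1.0, 0.002, -0.001], [0.001, 0.001, -1.0]]
wrist_force: [-0.2, 0.2, -0.4]
gripper_width: 0.415
gripper_force: 30.0
```

move_arm([
  {"grip": 0.3,"xyz": [-2,0,30],"angular": [0,0,0]},
  {"grip": 0.3,"xyz": [-2,0,50],"angular": [0,0,0]},
  {"grip": 0.3,"xyz": [-2,0,59],"angular": [0,0,0]},
  {"grip": 0.3,"xyz": [-2,0,62],"angular": [0,0,0]},
  {"grip": 0.3,"xyz": [-2,0,62],"angular": [0,0,0]},
  {"grip": 0.3,"xyz": [-2,0,62],"angular": [0,0,0]},
])

```text
time_s: 24.65
tcp_pos: [0.4548, 0.3258, 0.0679]
ee_rot: [[-0.001, -1.0, 0.001], [-1.0, 0.001, 0.001], [-0.001, -0.001, -1.0]]
wrist_force: [0.6, -0.4, 0.7]
gripper_width: 0.42
gripper_force: 30.0
```

move_arm([
  {"grip": 0.3,"xyz": [1.5,0,1],"angular": [0,0,0]},
  {"grip": 0.3,"xyz": [1.5,0,1.5],"angular": [0,0,0]},
  {"grip": 0.55,"xyz": [1.5,0,1.5],"angular": [0,0,0]},
  {"grip": 0.55,"xyz": [1.5,0,1.5],"angular": [0,0,0]},
  {"grip": 0.55,"xyz": [1.5,0,11],"angular": [0,0,0]},
  {"grip": 0.55,"xyz": [1.5,0,11],"angular": [0,0,0]},
  {"grip": 0.3,"xyz": [1.5,0,11],"angular": [0,0,0]},
  {"grip": 0.3,"xyz": [1.5,0,11],"angular": [0,0,0]},
  {"grip": 0.3,"xyz": [1.5,0,11],"angular": [0,0,0]},
])

```text
time_s: 25.55
tcp_pos: [0.454, 0.324, 0.0557]
ee_rot: [[-0.001, -1.0, -0.0], [-1.0, 0.001, -0.0], [0.0, 0.0, -1.0]]
wrist_force: [-0.4, 0.0, -1.5]
gripper_width: 0.429
gripper_force: 30.0
```

move_arm([
  {"grip": 0.55,"xyz": [0,0,0],"angular": [0,0,0]},
  {"grip": 0.55,"xyz": [0,0,0],"angular": [0,0,0]},
  {"grip": 0.55,"xyz": [0,0,0],"angular": [0,0,-1.571]},
  {"grip": 0.55,"xyz": [0,0,0],"angular": [0,0,-1.571]},
  {"grip": 0.55,"xyz": [0,0,0],"angular": [0,0,-1.571]},
  {"grip": 0.55,"xyz": [0,0,0],"angular": [0,0,-1.571]},
  {"grip": 0.55,"xyz": [0,0,0],"angular": [0,0,-1.571]},
  {"grip": 0.55,"xyz": [0,0,0],"angular": [0,0,-1.571]},
  {"grip": 0.55,"xyz": [0,0,0],"angular": [0,0,-1.571]},
  {"grip": 0.55,"xyz": [0,0,0],"angular": [0,0,-1.571]},
])

```text
time_s: 26.55
tcp_pos: [0.4544, 0.3241, 0.056]
ee_rot: [[0.934, -0.357, 0.0], [-0.357, -0.934, 0.0], [0.0, -0.0, -1.0]]
wrist_force: [0.5, 0.1, -0.9]
gripper_width: 0.548
gripper_force: 0.0
```

move_arm([
  {"grip": 0.55,"xyz": [0,0,0],"angular": [0,0,-0.372]},
  {"grip": 0.55,"xyz": [0,0,0],"angular": [0,0,-0.372]},
  {"grip": 0.55,"xyz": [0,0,0],"angular": [0,0,-0.372]},
  {"grip": 0.55,"xyz": [0,0,0],"angular": [0,0,-0.372]},
  {"grip": 0.3,"xyz": [0,0,0],"angular": [0,0,-0.372]},
  {"grip": 0.3,"xyz": [0,0,0],"angular": [0,0,-0.372]},
  {"grip": 0.3,"xyz": [0,0,0],"angular": [0,0,-0.372]},
  {"grip": 0.3,"xyz": [0,0,0],"angular": [0,0,-0.372]},
])

```text
time_s: 27.35
tcp_pos: [0.4543, 0.3247, 0.0559]
ee_rot: [[1.0, 0.0, 0.001], [0.0, -1.0, 0.001], [0.001, -0.001, -1.0]]
wrist_force: [-0.6, 3.3, -0.7]
gripper_width: 0.422
gripper_force: 30.0
```

move_arm([
  {"grip": 0.6,"xyz": [0,0,0],"angular": [0,0,0]},
  {"grip": 0.6,"xyz": [0,0,0],"angular": [0,0,0]},
  {"grip": 0.6,"xyz": [0,0,-30],"angular": [0,0,0]},
  {"grip": 0.6,"xyz": [0,0,-70],"angular": [0,0,0]},
  {"grip": 0.6,"xyz": [94,436,-75],"angular": [0,0,0]},
  {"grip": 0.6,"xyz": [94,436,-75],"angular": [0,0,0]},
  {"grip": 0.6,"xyz": [94,436,-75],"angular": [0,0,0]},
  {"grip": 0.6,"xyz": [94,436,-75],"angular": [0,0,0]},
  {"grip": 0.6,"xyz": [94,436,-75],"angular": [0,0,0]},
  {"grip": 0.6,"xyz": [94,436,-75],"angular": [0,0,0]},
])

```text
time_s: 28.35
tcp_pos: [0.5172, 0.0285, 0.1294]
ee_rot: [[1.0, 0.0, -0.0], [0.0, -1.0, -0.0], [-0.0, 0.0, -1.0]]
wrist_force: [1.3, 0.5, 0.4]
gripper_width: 0.597
gripper_force: 0.0
```

Run:
```python
from ped import *
c=cap('top');im=cv2.cvtColor(c['img'],cv2.COLOR_RGB2BGR)
cv2.imwrite('pics/s2.png',np.hstack([cv2.resize(im[260:360,450:550],None,fx=4,fy=4),cv2.resize(im[260:360,100:200],None,fx=4,fy=4)]))
```

```text
(no output)
```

View pics/s2.png

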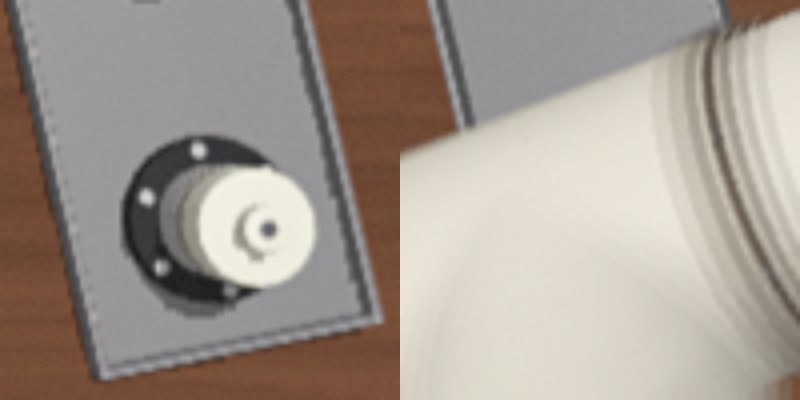

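The wide kit stack stands flush (left crop, about (255,228)). The arm hides the narrow pedestal in this picture. Continuing to the 38 mm cap.

move_arm([
  {"grip": 0.6,"xyz": [32,140,0],"angular": [0,0,0]},
  {"grip": 0.6,"xyz": [32,140,0],"angular": [0,0,0]},
  {"grip": 0.6,"xyz": [32,140,0],"angular": [0,0,0]},
  {"grip": 0.6,"xyz": [32,140,0],"angular": [0,0,0]},
  {"grip": 0.6,"xyz": [32,140,0],"angular": [0,0,0]},
  {"grip": 0.6,"xyz": [32,140,0],"angular": [0,0,0]},
])

```text
time_s: 29.0
tcp_pos: [0.549, -0.1088, 0.129]
ee_rot: [[1.0, 0.0, -0.001], [0.0, -1.0, 0.0], [-0.001, -0.0, -1.0]]
wrist_force: [-0.1, 0.5, -0.2]
gripper_width: 0.6
gripper_force: 0.0
```

move_arm([
  {"grip": 0.6,"xyz": [0,2,50],"angular": [0,0,0]},
  {"grip": 0.6,"xyz": [0,2,83],"angular": [0,0,0]},
  {"grip": 0.6,"xyz": [0,2,98],"angular": [0,0,0]},
  {"grip": 0.6,"xyz": [0,2,98],"angular": [0,0,0]},
  {"grip": 0.6,"xyz": [0,2,98],"angular": [0,0,0]},
  {"grip": 0.3,"xyz": [0,2,98],"angular": [0,0,0]},
  {"grip": 0.3,"xyz": [0,2,98],"angular": [0,0,0]},
  {"grip": 0.3,"xyz": [0,2,98],"angular": [0,0,0]},
  {"grip": 0.3,"xyz": [0,2,98],"angular": [0,0,0]},
  {"grip": 0.3,"xyz": [0,2,98],"angular": [0,0,0]},
])

```text
time_s: 30.0
tcp_pos: [0.5502, -0.111, 0.0324]
ee_rot: [[1.0, 0.001, 0.002], [0.001, -1.0, 0.0], [0.002, -0.0, -1.0]]
wrist_force: [-1.5, 2.5, 5.3]
gripper_width: 0.429
gripper_force: 30.0
```

move_arm([
  {"grip": 0.62,"xyz": [0,0,0],"angular": [0,0,0]},
  {"grip": 0.62,"xyz": [0,0,0],"angular": [0,0,0]},
  {"grip": 0.62,"xyz": [0,0,0],"angular": [0,0,1.571]},
  {"grip": 0.62,"xyz": [0,0,0],"angular": [0,0,1.571]},
  {"grip": 0.62,"xyz": [0,0,0],"angular": [0,0,1.571]},
  {"grip": 0.62,"xyz": [0,0,0],"angular": [0,0,1.571]},
  {"grip": 0.62,"xyz": [0,0,0],"angular": [0,0,1.571]},
  {"grip": 0.62,"xyz": [0,0,0],"angular": [0,0,1.571]},
  {"grip": 0.62,"xyz": [0,0,0],"angular": [0,0,1.571]},
  {"grip": 0.62,"xyz": [0,0,0],"angular": [0,0,1.571]},
])

```text
time_s: 31.0
tcp_pos: [0.5492, -0.1114, 0.0308]
ee_rot: [[0.356, -0.934, -0.001], [-0.934, -0.356, -0.0], [-0.0, 0.001, -1.0]]
wrist_force: [-0.2, -0.5, 0.4]
gripper_width: 0.624
gripper_force: 0.0
```

move_arm([
  {"grip": 0.62,"xyz": [0,0,0],"angular": [0,0,0.372]},
  {"grip": 0.62,"xyz": [0,0,0],"angular": [0,0,0.372]},
  {"grip": 0.62,"xyz": [0,0,0],"angular": [0,0,0.372]},
  {"grip": 0.62,"xyz": [0,0,0],"angular": [0,0,0.372]},
  {"grip": 0.3,"xyz": [0,0,0],"angular": [0,0,0.372]},
  {"grip": 0.3,"xyz": [0,0,0],"angular": [0,0,0.372]},
  {"grip": 0.3,"xyz": [0,0,0],"angular": [0,0,0.372]},
  {"grip": 0.3,"xyz": [0,0,0],"angular": [0,0,0.372]},
])

```text
time_s: 31.8
tcp_pos: [0.5495, -0.1112, 0.0311]
ee_rot: [[-0.001, -1.0, -0.0], [-1.0, 0.001, 0.0], [-0.0, 0.0, -1.0]]
wrist_force: [0.4, 0.3, -0.7]
gripper_width: 0.421
gripper_force: 30.0
```

move_arm([
  {"grip": 0.3,"xyz": [0,0,-40],"angular": [0,0,0]},
  {"grip": 0.3,"xyz": [0,0,-80],"angular": [0,0,0]},
  {"grip": 0.3,"xyz": [-436,95,-115],"angular": [0,0,0]},
  {"grip": 0.3,"xyz": [-436,95,-115],"angular": [0,0,0]},
  {"grip": 0.3,"xyz": [-436,95,-115],"angular": [0,0,0]},
  {"grip": 0.3,"xyz": [-436,95,-115],"angular": [0,0,0]},
  {"grip": 0.3,"xyz": [-436,95,-115],"angular": [0,0,0]},
  {"grip": 0.3,"xyz": [-436,95,-115],"angular": [0,0,0]},
  {"grip": 0.3,"xyz": [-436,95,-115],"angular": [0,0,0]},
  {"grip": 0.3,"xyz": [-436,95,-115],"angular": [0,0,0]},
])

```text
time_s: 32.8
tcp_pos: [0.4641, 0.2804, 0.1428]
ee_rot: [[-0.0, -1.0, 0.0], [-1.0, 0.0, 0.0], [-0.0, -0.0, -1.0]]
wrist_force: [0.5, -0.2, 0.2]
gripper_width: 0.427
gripper_force: 30.0
```

move_arm([
  {"grip": 0.3,"xyz": [-46,9.5,0],"angular": [0,0,0]},
  {"grip": 0.3,"xyz": [-46,9.5,0],"angular": [0,0,0]},
  {"grip": 0.3,"xyz": [-46,9.5,0],"angular": [0,0,0]},
  {"grip": 0.3,"xyz": [-46,9.5,0],"angular": [0,0,0]},
  {"grip": 0.3,"xyz": [-46,9.5,0],"angular": [0,0,0]},
  {"grip": 0.3,"xyz": [-46,9.5,0],"angular": [0,0,0]},
])

```text
time_s: 33.4
tcp_pos: [0.4559, 0.3234, 0.1425]
ee_rot: [[-0.003, -1.0, -0.0], [-1.0, 0.003, -0.0], [0.0, 0.0, -1.0]]
wrist_force: [-1.2, 0.1, 0.4]
gripper_width: 0.424
gripper_force: 30.0
```

move_arm([
  {"grip": 0.3,"xyz": [-0.5,1,32],"angular": [0,0,0]},
  {"grip": 0.3,"xyz": [-0.5,1,52],"angular": [0,0,0]},
  {"grip": 0.3,"xyz": [-0.5,1,61],"angular": [0,0,0]},
  {"grip": 0.3,"xyz": [-0.5,1,64],"angular": [0,0,0]},
  {"grip": 0.3,"xyz": [-0.5,1,64],"angular": [0,0,0]},
  {"grip": 0.3,"xyz": [-0.5,1,64],"angular": [0,0,0]},
])

```text
time_s: 34.0
tcp_pos: [0.4552, 0.3255, 0.0795]
ee_rot: [[-0.001, -1.0, 0.002], [-1.0, 0.001, 0.002], [-0.002, -0.002, -1.0]]
wrist_force: [-0.3, 0.2, -1.0]
gripper_width: 0.423
gripper_force: 30.0
```

move_arm([
  {"grip": 0.3,"xyz": [0.5,1,1],"angular": [0,0,0]},
  {"grip": 0.3,"xyz": [0.5,1,2],"angular": [0,0,0]},
  {"grip": 0.5,"xyz": [0.5,1,2],"angular": [0,0,0]},
  {"grip": 0.5,"xyz": [0.5,1,2],"angular": [0,0,0]},
  {"grip": 0.5,"xyz": [0.5,1,12],"angular": [0,0,0]},
  {"grip": 0.5,"xyz": [0.5,1,22],"angular": [0,0,0]},
  {"grip": 0.5,"xyz": [0.5,1,22],"angular": [0,0,0]},
  {"grip": 0.3,"xyz": [0.5,1,22],"angular": [0,0,0]},
  {"grip": 0.3,"xyz": [0.5,1,22],"angular": [0,0,0]},
  {"grip": 0.3,"xyz": [0.5,1,22],"angular": [0,0,0]},
])

```text
time_s: 35.0
tcp_pos: [0.4539, 0.3244, 0.0561]
ee_rot: [[-0.001, -1.0, 0.0], [-1.0, 0.001, 0.0], [-0.0, -0.0, -1.0]]
wrist_force: [3.5, 0.1, -5.8]
gripper_width: 0.429
gripper_force: 30.0
```

move_arm([
  {"grip": 0.55,"xyz": [0,0,0],"angular": [0,0,0]},
  {"grip": 0.55,"xyz": [0,0,0],"angular": [0,0,0]},
  {"grip": 0.55,"xyz": [0,0,0],"angular": [0,0,-1.571]},
  {"grip": 0.55,"xyz": [0,0,0],"angular": [0,0,-1.571]},
  {"grip": 0.55,"xyz": [0,0,0],"angular": [0,0,-1.571]},
  {"grip": 0.55,"xyz": [0,0,0],"angular": [0,0,-1.571]},
  {"grip": 0.55,"xyz": [0,0,0],"angular": [0,0,-1.571]},
  {"grip": 0.55,"xyz": [0,0,0],"angular": [0,0,-1.571]},
  {"grip": 0.55,"xyz": [0,0,0],"angular": [0,0,-1.571]},
  {"grip": 0.55,"xyz": [0,0,0],"angular": [0,0,-1.571]},
])

```text
time_s: 36.0
tcp_pos: [0.4534, 0.3248, 0.0571]
ee_rot: [[0.934, -0.357, 0.0], [-0.357, -0.934, 0.001], [0.0, -0.001, -1.0]]
wrist_force: [-0.9, -0.7, -0.5]
gripper_width: 0.551
gripper_force: 0.0
```

move_arm([
  {"grip": 0.55,"xyz": [0,0,0],"angular": [0,0,-0.372]},
  {"grip": 0.55,"xyz": [0,0,0],"angular": [0,0,-0.372]},
  {"grip": 0.55,"xyz": [0,0,0],"angular": [0,0,-0.372]},
  {"grip": 0.55,"xyz": [0,0,0],"angular": [0,0,-0.372]},
  {"grip": 0.3,"xyz": [0,0,0],"angular": [0,0,-0.372]},
  {"grip": 0.3,"xyz": [0,0,0],"angular": [0,0,-0.372]},
  {"grip": 0.3,"xyz": [0,0,0],"angular": [0,0,-0.372]},
  {"grip": 0.3,"xyz": [0,0,0],"angular": [0,0,-0.372]},
])

```text
time_s: 36.8
tcp_pos: [0.4535, 0.3247, 0.0566]
ee_rot: [[1.0, -0.0, 0.0], [-0.0, -1.0, 0.0], [0.0, -0.0, -1.0]]
wrist_force: [-0.9, 0.1, 1.8]
gripper_width: 0.432
gripper_force: 30.0
```

move_arm([
  {"grip": 0.6,"xyz": [0,0,0],"angular": [0,0,0]},
  {"grip": 0.6,"xyz": [0,0,0],"angular": [0,0,0]},
  {"grip": 0.6,"xyz": [0,0,-35],"angular": [0,0,0]},
  {"grip": 0.7,"xyz": [0,0,-75],"angular": [0,0,0]},
  {"grip": 0.8,"xyz": [206,439,-95],"angular": [0,0,0]},
  {"grip": 0.8,"xyz": [206,439,-95],"angular": [0,0,0]},
  {"grip": 0.8,"xyz": [206,439,-95],"angular": [0,0,0]},
  {"grip": 0.8,"xyz": [206,439,-95],"angular": [0,0,0]},
  {"grip": 0.8,"xyz": [206,439,-95],"angular": [0,0,0]},
  {"grip": 0.8,"xyz": [206,439,-95],"angular": [0,0,0]},
])

```text
time_s: 37.8
tcp_pos: [0.5814, 0.0512, 0.1439]
ee_rot: [[1.0, 0.0, -0.0], [0.0, -1.0, -0.0], [-0.0, 0.0, -1.0]]
wrist_force: [1.4, 0.4, -0.0]
gripper_width: 0.797
gripper_force: 0.0
```

move_arm([
  {"grip": 0.8,"xyz": [79,167,-6],"angular": [0,0,0]},
  {"grip": 0.8,"xyz": [79,167,-6],"angular": [0,0,0]},
  {"grip": 0.8,"xyz": [79,167,-6],"angular": [0,0,0]},
  {"grip": 0.8,"xyz": [79,167,-6],"angular": [0,0,0]},
  {"grip": 0.8,"xyz": [79,167,-6],"angular": [0,0,0]},
  {"grip": 0.8,"xyz": [79,167,-6],"angular": [0,0,0]},
  {"grip": 0.8,"xyz": [79,167,-6],"angular": [0,0,0]},
])

```text
time_s: 38.5
tcp_pos: [0.6594, -0.113, 0.1495]
ee_rot: [[1.0, 0.001, -0.001], [0.001, -1.0, 0.0], [-0.001, -0.0, -1.0]]
wrist_force: [-0.3, 0.3, -0.5]
gripper_width: 0.796
gripper_force: 0.0
```

move_arm([
  {"grip": 0.8,"xyz": [0,2,45],"angular": [0,0,0]},
  {"grip": 0.8,"xyz": [0,2,85],"angular": [0,0,0]},
  {"grip": 0.8,"xyz": [0,2,100],"angular": [0,0,0]},
  {"grip": 0.8,"xyz": [0,2,100],"angular": [0,0,0]},
  {"grip": 0.4,"xyz": [0,2,100],"angular": [0,0,0]},
  {"grip": 0.4,"xyz": [0,2,100],"angular": [0,0,0]},
  {"grip": 0.4,"xyz": [0,2,100],"angular": [0,0,0]},
  {"grip": 0.4,"xyz": [0,2,100],"angular": [0,0,0]},
  {"grip": 0.4,"xyz": [0,2,100],"angular": [0,0,0]},
  {"grip": 0.4,"xyz": [0,2,100],"angular": [0,0,0]},
])

```text
time_s: 39.5
tcp_pos: [0.6608, -0.1157, 0.0514]
ee_rot: [[1.0, 0.0, 0.002], [0.0, -1.0, -0.0], [0.002, 0.0, -1.0]]
wrist_force: [-0.3, 0.8, 6.4]
gripper_width: 0.515
gripper_force: 30.0
```

move_arm([
  {"grip": 0.4,"xyz": [0,0,-40],"angular": [0,0,0]},
  {"grip": 0.4,"xyz": [0,0,-80],"angular": [0,0,0]},
  {"grip": 0.4,"xyz": [-95,-470,-100],"angular": [0,0,0]},
  {"grip": 0.4,"xyz": [-95,-470,-100],"angular": [0,0,0]},
  {"grip": 0.4,"xyz": [-95,-470,-100],"angular": [0,0,0]},
  {"grip": 0.4,"xyz": [-95,-470,-100],"angular": [0,0,0]},
  {"grip": 0.4,"xyz": [-95,-470,-100],"angular": [0,0,0]},
  {"grip": 0.4,"xyz": [-95,-470,-100],"angular": [0,0,0]},
  {"grip": 0.4,"xyz": [-95,-470,-100],"angular": [0,0,0]},
  {"grip": 0.4,"xyz": [-95,-470,-100],"angular": [0,0,0]},
])

```text
time_s: 40.5
tcp_pos: [0.5797, 0.2776, 0.1462]
ee_rot: [[1.0, 0.0, -0.001], [0.0, -1.0, -0.0], [-0.001, 0.0, -1.0]]
wrist_force: [0.7, 0.6, -0.9]
gripper_width: 0.516
gripper_force: 30.0
```

move_arm([
  {"grip": 0.4,"xyz": [-15,-78,0],"angular": [0,0,0]},
  {"grip": 0.4,"xyz": [-15,-78,0],"angular": [0,0,0]},
  {"grip": 0.4,"xyz": [-15,-78,0],"angular": [0,0,0]},
  {"grip": 0.4,"xyz": [-15,-78,0],"angular": [0,0,0]},
  {"grip": 0.4,"xyz": [-15,-78,0],"angular": [0,0,0]},
  {"grip": 0.4,"xyz": [-15,-78,0],"angular": [0,0,0]},
])

```text
time_s: 41.1
tcp_pos: [0.5661, 0.3525, 0.1464]
ee_rot: [[1.0, -0.002, -0.0], [-0.002, -1.0, -0.0], [-0.0, 0.0, -1.0]]
wrist_force: [-0.2, -0.2, -0.1]
gripper_width: 0.519
gripper_force: 30.0
```

move_arm([
  {"grip": 0.4,"xyz": [-1,-1,40],"angular": [0,0,0]},
  {"grip": 0.4,"xyz": [-1,-1,70],"angular": [0,0,0]},
  {"grip": 0.4,"xyz": [-1,-1,80],"angular": [0,0,0]},
  {"grip": 0.4,"xyz": [-1,-1,86],"angular": [0,0,0]},
  {"grip": 0.4,"xyz": [-1,-1,90],"angular": [0,0,0]},
  {"grip": 0.4,"xyz": [-1,-1,90],"angular": [0,0,0]},
  {"grip": 0.4,"xyz": [-1,-1,90],"angular": [0,0,0]},
])

```text
time_s: 41.8
tcp_pos: [0.5654, 0.3555, 0.0579]
ee_rot: [[1.0, 0.0, 0.002], [0.0, -1.0, 0.002], [0.002, -0.002, -1.0]]
wrist_force: [-0.1, 0.4, -0.5]
gripper_width: 0.518
gripper_force: 30.0
```

move_arm([
  {"grip": 0.4,"xyz": [0,0.5,2],"angular": [0,0,0]},
  {"grip": 0.4,"xyz": [0,0.5,2],"angular": [0,0,0]},
  {"grip": 0.4,"xyz": [0,0.5,2],"angular": [0,0,0]},
])

```text
time_s: 42.1
tcp_pos: [0.5651, 0.3549, 0.0554]
ee_rot: [[1.0, 0.001, 0.001], [0.001, -1.0, 0.001], [0.001, -0.001, -1.0]]
wrist_force: [-0.1, 0.5, 2.5]
gripper_width: 0.518
gripper_force: 30.0
```

move_arm([
  {"grip": 0.6,"xyz": [0,0,0],"angular": [0,0,0]},
  {"grip": 0.7,"xyz": [0,0,0],"angular": [0,0,0]},
  {"grip": 0.7,"xyz": [0,0,0],"angular": [0,0,0]},
  {"grip": 0.7,"xyz": [0,0,-35],"angular": [0,0,0]},
  {"grip": 0.7,"xyz": [0,0,-80],"angular": [0,0,0]},
  {"grip": 0.7,"xyz": [0,0,-120],"angular": [0,0,0]},
  {"grip": 0.7,"xyz": [0,300,-160],"angular": [0,0,0]},
  {"grip": 0.7,"xyz": [0,300,-160],"angular": [0,0,0]},
  {"grip": 0.7,"xyz": [0,300,-160],"angular": [0,0,0]},
  {"grip": 0.7,"xyz": [0,300,-160],"angular": [0,0,0]},
])

```text
time_s: 43.1
tcp_pos: [0.5642, 0.1544, 0.2012]
ee_rot: [[1.0, 0.001, -0.0], [0.001, -1.0, -0.0], [-0.0, 0.0, -1.0]]
wrist_force: [1.2, -0.5, -0.7]
gripper_width: 0.701
gripper_force: 0.0
```

move_arm([
  {"grip": 0.7,"xyz": [0,160,0],"angular": [0,0,0]},
  {"grip": 0.7,"xyz": [0,160,0],"angular": [0,0,0]},
  {"grip": 0.7,"xyz": [0,160,0],"angular": [0,0,0]},
  {"grip": 0.7,"xyz": [0,160,0],"angular": [0,0,0]},
  {"grip": 0.7,"xyz": [0,160,0],"angular": [0,0,0]},
])

```text
time_s: 43.6
tcp_pos: [0.5645, -0.0056, 0.2008]
ee_rot: [[1.0, -0.003, -0.0], [-0.003, -1.0, -0.0], [-0.0, 0.0, -1.0]]
wrist_force: [-0.1, -0.2, -0.3]
gripper_width: 0.699
gripper_force: 0.0
```

Run:
```python
from ped import *
c=cap('top','end.png');d=cap('scene','ends.png')
a=cv2.imread('pics/end.png');b=cv2.imread('pics/ends.png')
cv2.imwrite('pics/e.png',np.hstack([cv2.resize(a[205:365,90:210],(400,533)),cv2.resize(b[250:460,390:580],(400,533))]))
cv2.imwrite('pics/f.png',np.hstack([cv2.resize(a,(400,300)),cv2.resize(b,(400,300))]))
```

```text
(no output)
```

View pics/e.png

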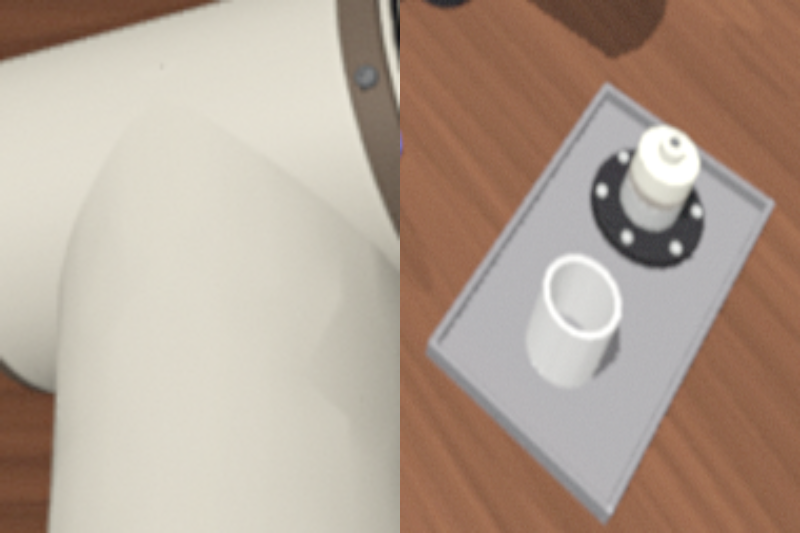

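View pics/f.png

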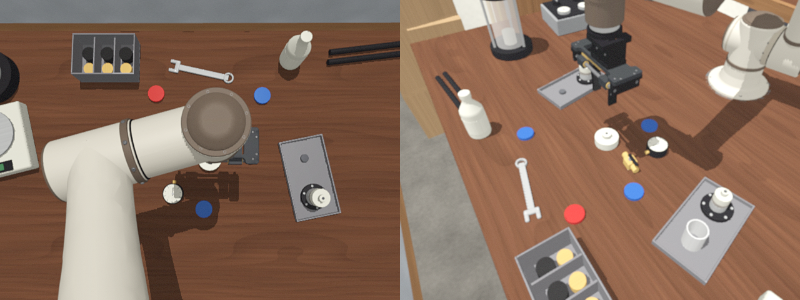

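In the scene crop the narrow stack stands flush at about (665,175), and the tube is upright around the stud at about (575,325). In the overview the wide stack at about (318,198) is complete, and the bystanders visible in it are in place. Handing in.

```bash
python3 -c "
from station import r
print(r.finish_job())"
```

```text
the job is handed in; nothing more can be done
None
```

Job handed in after about 44 s on the robot's clock: each pedestal has its stone and its boss-up cap centred on it, the tube stands around the narrow tray's stud, and the 70 mm cap, gauge and valve were not moved; the verdict was not shown to me.

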